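Fit the cart wheel onto its five-stud hub

ROBOT

A 6-joint arm with a two-finger parallel gripper is mounted at the origin on the work surface. World frame = base frame: x ahead of the robot, y to its left, z up, the work surface at z = 0. Lengths are in m, angles in degrees, forces in N, time in s.
With the tool pointing down it reaches from about 0.4 to 0.825 m from the base axis. Payload 7 kg.
Tool frame: the origin (TCP) lies between the finger pads; the fingertips stand 19 mm ahead of it and the grasp point (between the pads) is the TCP (r.finger_overhang is the distance from the TCP to the fingertips, in m); z points along the fingers, y is the direction in which the jaws open and shut (so a half turn about z gives the same grasp; the last joint's range is limited). The gripper opens to 88 mm and grips with 3 to 60 N. Pads are 19 mm wide; open, the fingers measure 130 mm over their backs; the gripper's body (78 mm by 193 mm) begins 47 mm behind the grasp point.
Start: joints at [85.949, 20.546, 0.682, 0, -70.136, -16.507], TCP at [0.237, 0.632, 0.246] pointing down, gripper open.
Joint ranges: [-176.03, 176.03], [-82.01, 121.73], [-58.28, 71.71], [-173.87, 95.51], [-174.79, -0.11], [-173.66, 173.66]. Speed limits (degrees/s): [136.94, 136.94, 172.46, 180, 180, 180].

INTERFACE

Orientations are given as [roll, pitch, yaw] about the fixed x, y, z axes, in that order (R = Rz(yaw) Ry(pitch) Rx(roll)).
In Python, from plant import r, optics gives the robot as it stands. The module is installed in compiled form; this text tells all that it offers.
- The arm moves only by the tool step_arm, never from a script. Its argument "increments" is a list of rows, each an object of numbers: "tx", "ty", "tz": the shift along the world's x, y, z in mm; "ax", "ay", "az": the turn, a rotation vector about the world's x, y, z in degrees; "claw": the gripper command: -1 is shut, 1 is fully open, values between are in proportion. In form: [{"tx": .., "ty": .., "tz": .., "ax": .., "ay": .., "az": .., "claw": ..}, ...]. A call has 1 to 12 rows; each row shifts and turns the commanded pose from where the row before left it; what a row does not reach is not made up. A row lasts 1/10 s, in which the tool goes at most 50 mm and 8.59 degrees, less where a joint would pass 70% of its speed; a pose out of reach is approached as far as the arm can. A call with a gripper value outside its range is refused whole. The fingers move at their own pace and stop on an object; "newtons" is the grip in N (left out, the last holds). Time passes only in rows, so rows that do not move let the fingers close. It gives the time, the measured TCP pose, the force and the opening at its end, in the units of the state.
- r.get_state(): the state, without advancing time (a new reading comes with each control period).
- optics.capture(name): name is "scene" or "top" or "wrist"; returns a dict with "image" (384x512x3 uint8, blue, green, red), "depth" (384x512 float32, m along the optical axis (not along the pixel's ray), 0 where there is no reading), "fx", "fy", "cx", "cy" (pixels), "distortion" ([k1, k2, p1, p2, k3] as OpenCV has them; the pictures are not rectified), "R" (3x3) and "t" (3): a world point X has camera coordinates R X + t. Camera axes: x right, y down, z forward; pixel columns grow to the right and rows downward; lengths in m; the calibration is good to about 2 mm. A picture is of the moment at which its call begins.
- r.close_job(): hands the job in, once; it reports no verdict.
The state is a dict: "time_s": time; "joints": joint angles; "qd": joint speeds; "joint_torque": joint torques, N m; "tcp_pos": TCP position; "eef_rot": TCP orientation; "contact_force": force on the tool from outside, world axes, zero at the start; "moment": the same for the moment, N m; "gripper_width": finger opening in m.
Only numpy, scipy, OpenCV 4.12 (cv2) and the standard library are available. Lean on these libraries where they do the work, as an engineer would, in place of code of your own. Each camera call takes 0.05 s, during which the arm holds its last target. There are 200 camera calls.

TASK

Put the yellow cart wheel onto the hub on the plywood jig: lower it over the centre pin, turn it until the five red studs find its five holes, and slide it fully home, flat against the hub, then let go. Use only light hand pressure, never force or drop it onto the studs, and leave the other things on the bench where they are.

Things in the scene. Friction and masses are not known exactly. Their poses are not given: they have to be found in the camera images.
- wheel: Yellow wheel, grey tyre, flat on the bench, 0.3 to 0.6 kg. Origin: centre of its underside, z up out of its boss; any yaw. Tyre 150 mm outer, 104 mm inner diameter, 0 to 24 mm above the origin. Web (yellow disc) from 4 to 16 mm above it: 22 mm centre bore, five 10.6 mm through holes on a 38 mm radius circle, the first on the wheel's +x, then every 72 degrees.
- boss_top (a point): Centre of the top of the wheel's white round boss, by which to grip the wheel: 44 mm diameter, 30 mm tall, rising from the web to 46 mm above the wheel's origin, with a 24 mm bore.
- jig: Plywood jig fixed to the bench, 170 x 170 x 30 mm; origin: centre of its underside, on the hub's axis, z up. With the wheel over the pin but its holes off the studs, the web rests on the stud tips, wheel origin 60 mm above this origin; fully home it is 46 mm above, and the studs show 2 mm above the web. More than 60 N between the wheel and any part of jig, hub, pin or studs damages them.
- hub_face (a point): Centre of the hub's flat aluminium flange, 92 mm diameter, 50 mm above the bench. Five red studs, 8 mm diameter, rise 14 mm from it (last 2.5 mm tapered) on a 38 mm radius circle, 72 degrees apart. The flange and studs stand at any angle about the axis: not measured, and not given by the jig's yaw, but visible from above. It is stiff (turns only above 1.2 N m): turn the wheel.
- pin_tip (a point): Tip of the steel centre pin on the hub's axis, 86 mm above the bench. The pin is 20 mm in diameter up to 76 mm above the bench, then tapers to 8 mm at this tip. The wheel's bore goes over it before the web meets the studs.
- wrench: Steel wrench lying flat, 180 mm long and 38 mm wide, 8 mm high; bystander. Origin: centre of its underside, x along its length.
- glue: White closed bottle standing upright, 48 mm diameter, 130 mm high; bystander. Origin: centre of its base.
- nut_tray: Small green open tray of nuts, 100 x 80 x 30 mm; bystander. Origin: centre of its underside.
- offcut: Strip of pale wood lying flat, 90 x 40 x 22 mm, x along its length; bystander. Origin: centre of its underside.
Not all that is in view belongs to the job. Of the things shaped like the jig, the plywood one is meant.

How it is judged:
By the outcome, as a careful person would: the job done as asked, in the order asked, and still so for the second after the job is handed in, with the robot touching nothing.
It also fails if it takes over 72 s, if anything falls off the work surface, if the arm or the gripper's body presses on something with over 40 N, if the wrist force passes 120 N, or if a joint passes its speed limit or range.

## Working session

There is one attempt and no reset: what is moved stays moved. The work goes in short steps, Python scripts to look and compute and a tool call to move; the robot and the scene stay as the last step left them, time stands still between calls to the robot, and variables do not carry over. Pictures are saved under pics/ and viewed, about 8 in all and at most 12, crops included, and the job is handed in when it is done.

Besides the shell and the picture viewer there is one more tool, called after ">>>" as name([rows], argument=value, ...), one row to a line, values as JSON. step_arm: Moves the arm, as the interface text tells. Its arguments: {"type":"object","properties":{"increments":{"type":"array","items":{"type":"object","properties":{"tx":{"type":"number"},"ty":{"type":"number"},"tz":{"type":"number"},"ax":{"type":"number"},"ay":{"type":"number"},"az":{"type":"number"},"claw":{"type":"number"}}}},"newtons":{"type":"number"}},"required":["increments"]}

```bash
mkdir -p pics
cat > h.py <<'E'
import numpy as np, cv2
from plant import r, optics
def K(c): return np.array([[c["fx"],0,c["cx"]],[0,c["fy"],c["cy"]],[0,0,1.]])
def atz(c,px,z):
    "pixels -> world points on plane z"
    p=cv2.undistortPoints(np.array(px,float).reshape(-1,1,2),K(c),np.array(c["distortion"],float))[:,0]
    R=np.array(c["R"]);t=np.array(c["t"]).ravel();C=-R.T@t
    d=np.c_[p,np.ones(len(p))]@R
    return C+d*((z-C[2])/d[:,2])[:,None]
def cloud(c):
    "world xyz per pixel"
    h,w=c["depth"].shape;g=np.stack(np.meshgrid(np.arange(w),np.arange(h)),-1).reshape(-1,1,2).astype(float)
    p=cv2.undistortPoints(g,K(c),np.array(c["distortion"],float))[:,0]
    X=np.c_[p,np.ones(len(p))]*c["depth"].reshape(-1,1)
    return ((X-np.array(c["t"]).ravel())@np.array(c["R"])).reshape(h,w,3)
def proj(c,X):
    return cv2.projectPoints(np.array(X,float).reshape(-1,1,3),cv2.Rodrigues(np.array(c["R"]))[0],np.array(c["t"],float),K(c),np.array(c["distortion"],float))[0][:,0]
E
python3 - <<'E'
from h import *
s=r.get_state();print(s)
for n in("top","scene"):
    c=optics.capture(n);np.save(f"{n}.npy",c,allow_pickle=True)
    cv2.imwrite(f"pics/{n}1.png",cv2.resize(c["image"],(800,600),interpolation=cv2.INTER_CUBIC))
    print(n,c["fx"],-np.array(c["R"]).T@np.array(c["t"]))
E
```

```text
{'time_s': 0.0, 'joints': array([ 8.59514587e+01,  2.05931240e+01,  6.34190866e-01, -2.16628514e-02,
       -7.01362337e+01, -1.65076964e+01]), 'qd': array([ 0.07614103,  0.11683635, -0.05017883, -0.08235072, -0.05699043,
       -0.06210555]), 'joint_torque': array([-7.25881928e-04, -5.82723427e+01,  2.93059802e+01,  6.99738532e+00,
        6.89040593e-03, -1.66713940e-04]), 'tcp_pos': array([0.23685448, 0.63158805, 0.24460192]), 'eef_rot': array([ 1.79902969e+02, -7.51899400e-03, -2.05636090e+01]), 'contact_force': array([ 0.22714499, -0.24424497, -0.27638312]), 'moment': array([0.05665222, 0.00668222, 0.04637374]), 'gripper_width': 0.0872821846677227}
top 379.64899526325183 [0.35530205 0.0795764  1.09705778]
scene 493.5861943459892 [ 1.38754235 -1.04519568  1.0352201 ]
```

View pics/top1.png

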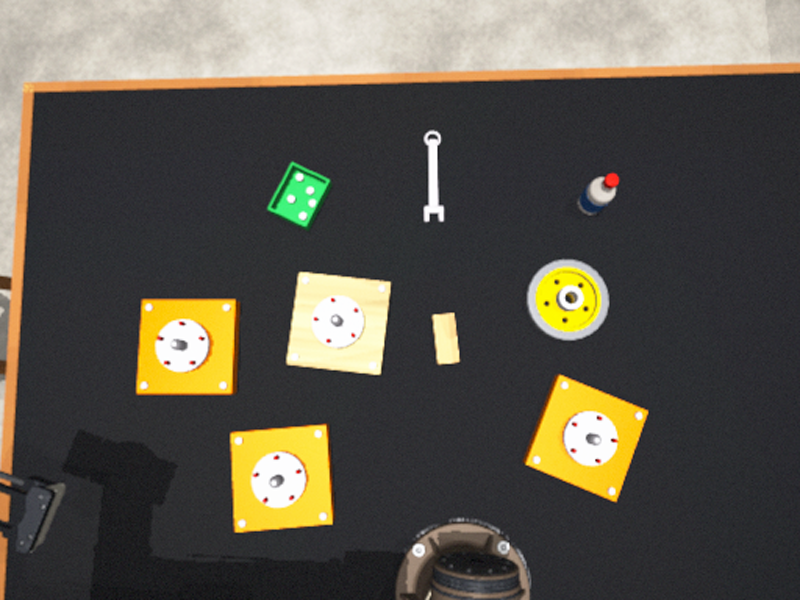

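View pics/scene1.png

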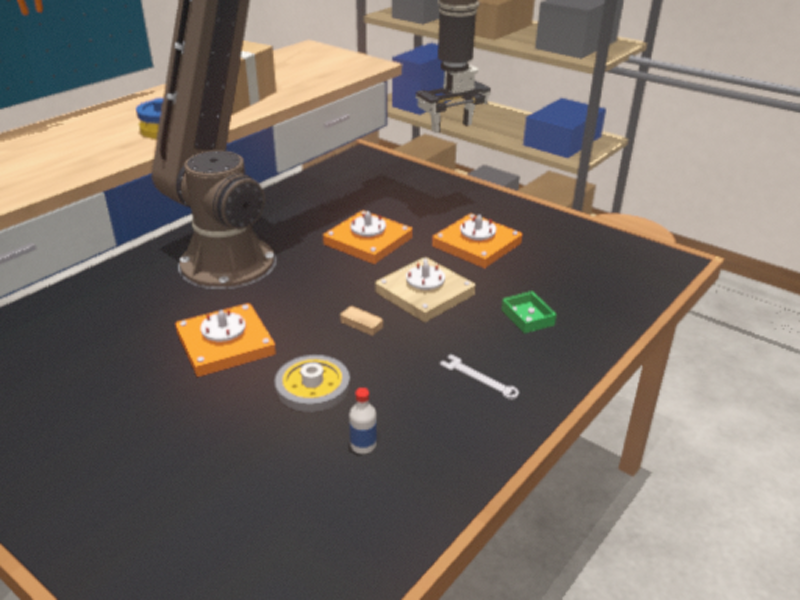

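Top view, in 800x600 pixels. There are four jig-like things: orange at (187,346), (282,478) and (587,437), and one pale plywood at (340,322), which is my choice by the description. There is only one wheel, at (568,299), and the glue bottle stands near it at (597,195). I'll check both in one close crop.

Run:
```python
from h import *
c=np.load("top.npy",allow_pickle=True).item()
P=lambda u,v:(u*.64-.18,v*.64-.18)
for n,px,z in(("boss",(570,297),.046),("tyre",(568,299),.024),("pin",(337,321),.086),("hub",(338,321),.05),("glue",(597,195),.1),("offcut",(446,338),.022)):
    print(n,atz(c,[P(*px)],z)[0].round(4))
im=c["image"]
a=cv2.resize(im[160:224,330:396],None,fx=6,fy=6,interpolation=cv2.INTER_CUBIC)
b=cv2.resize(im[173:237,182:248],None,fx=6,fy=6,interpolation=cv2.INTER_CUBIC)
cv2.imwrite("pics/crop1.png",np.hstack([a,b]))
s=optics.capture("wrist");print("wristcam",-np.array(s["R"]).T@np.array(s["t"]),s["fx"],np.array(s["R"]).round(3))
```

```text
boss [ 0.5067 -0.2124  0.046 ]
tyre [ 0.5063 -0.2146  0.024 ]
pin [0.4716 0.201  0.086 ]
hub [0.4757 0.2036 0.05  ]
glue [ 0.6769 -0.2564  0.1   ]
offcut [0.4418 0.0113 0.022 ]
wristcam [0.31302932 0.60335742 0.38450242] 328.49671610496324 [[-0.351 -0.936  0.002]
 [-0.894  0.336  0.295]
 [-0.277  0.102 -0.955]]
```

View pics/crop1.png

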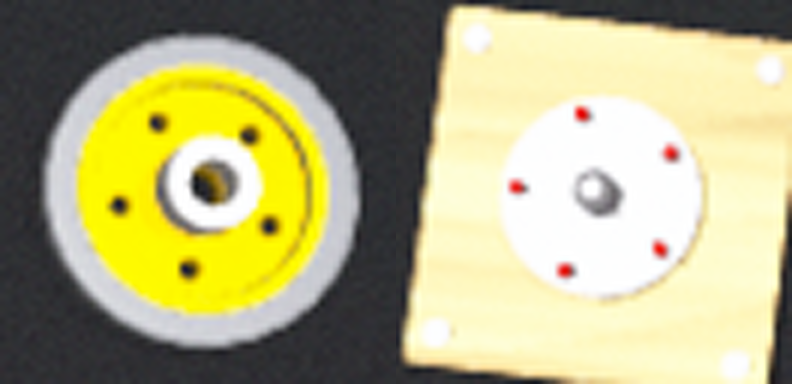

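The crop shows the yellow wheel with its boss and five holes on the left. On the right is the pale plywood jig with its pin and five red studs. Next I'll look at the jig closely with the wrist camera, on the way to the wheel.

>>> step_arm([
  {"tx": 24, "ty": -42},
  {"tx": 24, "ty": -42},
  {"tx": 24, "ty": -42},
  {"tx": 24, "ty": -42},
  {"tx": 24, "ty": -42},
  {"tx": 24, "ty": -42},
  {"tx": 24, "ty": -42},
  {"tx": 24, "ty": -42},
  {"tx": 24, "ty": -42},
  {"tx": 24, "ty": -42},
  {},
  {},
])

```text
$.increments[0]: bad value
```

Run:
```python
from h import *
s=r.get_state();print(s["tcp_pos"],s["eef_rot"],s["joints"].round(1))
c=optics.capture("wrist");np.save("wj.npy",c,allow_pickle=True)
cv2.imwrite("pics/wj.png",cv2.resize(c["image"],(800,600),interpolation=cv2.INTER_CUBIC))
t=np.load("top.npy",allow_pickle=True).item()
def fit(P):
    ph=None
    a=np.arange(5)*72
    best=None
    from scipy.optimize import least_squares
    o=np.argsort(np.arctan2(*(P[:,:2]-P[:,:2].mean(0)).T[::-1]));Q=P[o,:2]
    a0=np.degrees(np.arctan2(*(Q[0]-Q.mean(0))[::-1]))
    f=lambda p:(np.c_[p[0]+p[3]*np.cos(np.radians(p[2]+a)),p[1]+p[3]*np.sin(np.radians(p[2]+a))]-Q).ravel()
    s=least_squares(f,[*Q.mean(0),a0,.038],x_scale=[.01,.01,1,.01]);return s.x,np.abs(s.fun).max()
g=lambda L,ox,oy:[((x+.5)/6-.5+ox,(y+.5)/6-.5+oy) for x,y in L]
print("wheel",fit(atz(t,g([(158,122),(250,135),(270,225),(189,268),(120,205)],330,160),.016)))
print("studs",fit(atz(t,g([(582-396,114),(672-396,153),(661-396,249),(566-396,271),(517-396,187)],182,173),.062)))
```

```text
[0.23691419 0.63169303 0.24482577] [ 1.79925469e+02 -7.41802879e-03 -2.05612969e+01] [ 86.   20.6   0.6  -0.  -70.1 -16.5]
wheel (array([ 5.06856657e-01, -2.14329538e-01, -1.17668352e+02,  3.79340112e-02]), np.float64(0.0002697584767555883))
studs (array([ 4.75042969e-01,  2.03826526e-01, -1.32963390e+02,  3.79643594e-02]), np.float64(0.0002780242929190102))
```

View pics/wj.png

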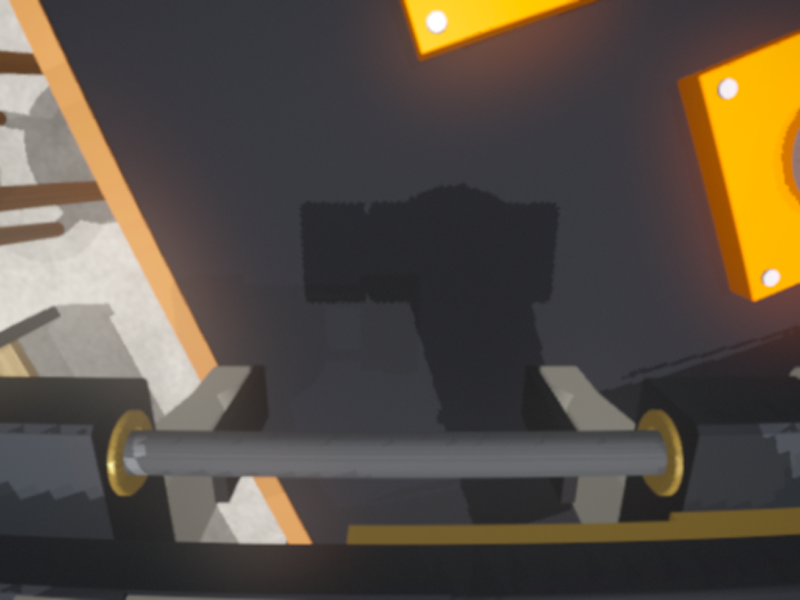

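The wrist picture shows only the bare bench and my gripper, because the move was refused. The rows seem to need all their fields, so I'll send it again with them filled in.

>>> step_arm([
  {"tx": 20, "ty": -45, "tz": 0, "ax": 0, "ay": 0, "az": 0, "claw": 1},
  {"tx": 20, "ty": -45, "tz": 0, "ax": 0, "ay": 0, "az": 0, "claw": 1},
  {"tx": 20, "ty": -45, "tz": 0, "ax": 0, "ay": 0, "az": 0, "claw": 1},
  {"tx": 20, "ty": -45, "tz": 0, "ax": 0, "ay": 0, "az": 0, "claw": 1},
  {"tx": 20, "ty": -45, "tz": 0, "ax": 0, "ay": 0, "az": 0, "claw": 1},
  {"tx": 20, "ty": -45, "tz": 0, "ax": 0, "ay": 0, "az": 0, "claw": 1},
  {"tx": 20, "ty": -45, "tz": 0, "ax": 0, "ay": 0, "az": 0, "claw": 1},
  {"tx": 20, "ty": -45, "tz": 0, "ax": 0, "ay": 0, "az": 0, "claw": 1},
  {"tx": 20, "ty": -45, "tz": 0, "ax": 0, "ay": 0, "az": 0, "claw": 1},
  {"tx": 0, "ty": 0, "tz": 0, "ax": 0, "ay": 0, "az": 0, "claw": 1},
  {"tx": 0, "ty": 0, "tz": 0, "ax": 0, "ay": 0, "az": 0, "claw": 1},
], newtons=20)

```text
time_s: 1.3
tcp_pos: [0.4175, 0.2259, 0.2457]
eef_rot: [-180.0, -0.0, -20.7]
contact_force: [-0.1, 0.3, -0.3]
gripper_width: 0.0875
```

```bash
cat >> h.py <<'E'
from scipy.optimize import least_squares
def fit(P):
    "centre, angle of first, radius of a 5-point ring; max residual"
    a=np.arange(5)*72
    Q=P[np.argsort(np.arctan2(*(P[:,:2]-P[:,:2].mean(0)).T[::-1])),:2]
    a0=np.degrees(np.arctan2(*(Q[0]-Q.mean(0))[::-1]))
    f=lambda p:(np.c_[p[0]+p[3]*np.cos(np.radians(p[2]+a)),p[1]+p[3]*np.sin(np.radians(p[2]+a))]-Q).ravel()
    s=least_squares(f,[*Q.mean(0),a0,.038],x_scale=[.01,.01,1,.01]);return s.x.round(5),np.abs(s.fun).max()
E
python3 - <<'E'
from h import *
s=r.get_state();print(s["time_s"],s["tcp_pos"],s["eef_rot"],s["joints"].round(1))
c=optics.capture("wrist");np.save("wj.npy",c,allow_pickle=True)
cv2.imwrite("pics/wj2.png",cv2.resize(c["image"],(800,600),interpolation=cv2.INTER_CUBIC))
E
```

```text
1.3 [0.41745855 0.22589372 0.24574852] [-1.79966226e+02 -5.81281341e-03 -2.07225451e+01] [ 52.2   1.3 -23.6  -0.  -65.   17. ]
```

View pics/wj2.png

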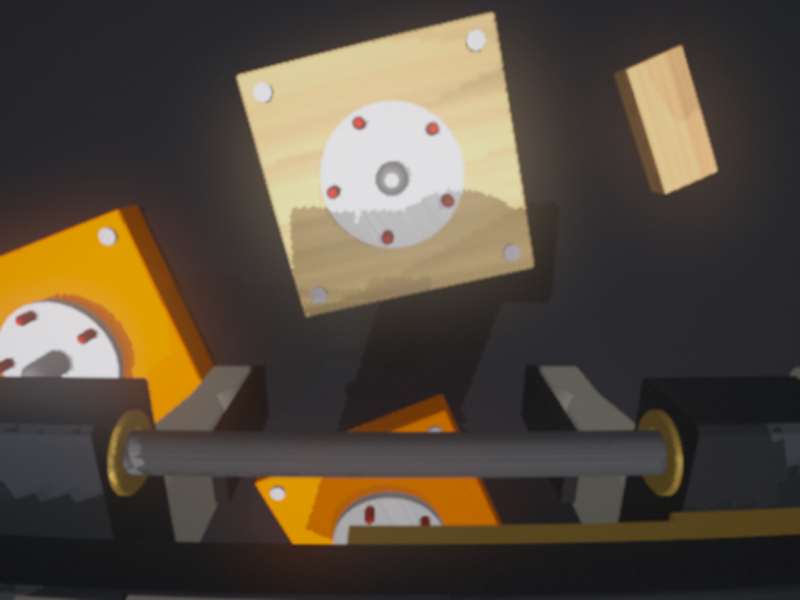

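The wrist view shows the plywood jig with its studs at (359,123), (432,128), (448,200), (388,237) and (333,191), and the pin tip at (391,180). Next I'll look at the wheel.

>>> step_arm([
  {"tx": 4, "ty": -46, "tz": 0, "ax": 0, "ay": 0, "az": 0, "claw": 1},
  {"tx": 4, "ty": -46, "tz": 0, "ax": 0, "ay": 0, "az": 0, "claw": 1},
  {"tx": 4, "ty": -46, "tz": 0, "ax": 0, "ay": 0, "az": 0, "claw": 1},
  {"tx": 4, "ty": -46, "tz": 0, "ax": 0, "ay": 0, "az": 0, "claw": 1},
  {"tx": 4, "ty": -46, "tz": 0, "ax": 0, "ay": 0, "az": 0, "claw": 1},
  {"tx": 4, "ty": -46, "tz": 0, "ax": 0, "ay": 0, "az": 0, "claw": 1},
  {"tx": 4, "ty": -46, "tz": 0, "ax": 0, "ay": 0, "az": 0, "claw": 1},
  {"tx": 4, "ty": -46, "tz": 0, "ax": 0, "ay": 0, "az": 0, "claw": 1},
  {"tx": 4, "ty": -46, "tz": 0, "ax": 0, "ay": 0, "az": 0, "claw": 1},
  {"tx": 0, "ty": 0, "tz": 0, "ax": 0, "ay": 0, "az": 0, "claw": 0.3},
  {"tx": 0, "ty": 0, "tz": 0, "ax": 0, "ay": 0, "az": 0, "claw": 0.3},
])

```text
time_s: 2.45
tcp_pos: [0.4534, -0.187, 0.245]
eef_rot: [180.0, 0.1, -20.6]
contact_force: [0.0, 0.2, 0.9]
gripper_width: 0.0767
```

Run:
```python
from h import *
s=r.get_state();print(s["time_s"],s["tcp_pos"],s["eef_rot"],s["joints"].round(1),s["gripper_width"])
c=optics.capture("wrist");np.save("ww.npy",c,allow_pickle=True)
cv2.imwrite("pics/ww.png",cv2.resize(c["image"],(800,600),interpolation=cv2.INTER_CUBIC))
j=np.load("wj.npy",allow_pickle=True).item()
P=lambda L:[((u+.5)*.64-.5,(v+.5)*.64-.5) for u,v in L]
print("studs eye",fit(atz(j,P([(359,123),(432,128),(448,200),(388,237),(333,191)]),.063)), atz(j,P([(391,180)]),.086))
hsv=cv2.cvtColor(j["image"],cv2.COLOR_BGR2HSV);X=cloud(j)
m=(((hsv[...,0]<6)|(hsv[...,0]>174))&(hsv[...,1]>110)&(np.hypot(X[...,0]-.475,X[...,1]-.204)<.048)).astype(np.uint8)
n,_,st,ce=cv2.connectedComponentsWithStats(m);print(st[1:,4],ce[1:]/.64)
```

```text
2.45 [ 0.45337991 -0.18701233  0.24499527] [ 1.79986801e+02  6.17723345e-02 -2.06280304e+01] [  0.6   3.  -21.9  -0.  -65.1  68.8] 0.07667571587232169
studs eye (array([ 4.7685000e-01,  2.0515000e-01, -1.3288373e+02,  3.7380000e-02]), np.float64(0.00037583687678371946)) [[0.47648404 0.20577833 0.086     ]]
[30 28 28 14 17] [[358.125      122.39583333]
 [432.03125    127.79017857]
 [332.03125    191.85267857]
 [447.99107143 200.78125   ]
 [386.76470588 238.05147059]]
```

View pics/ww.png

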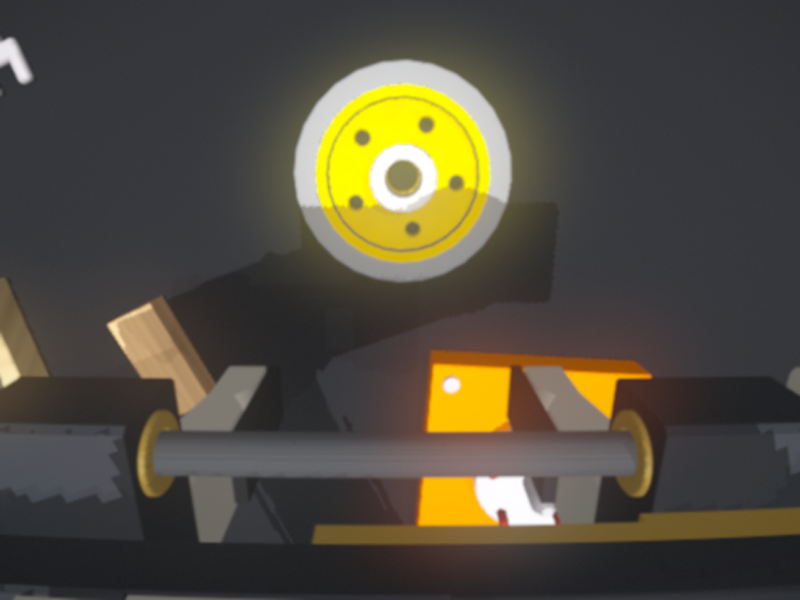

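The wheel's holes are at (362,137), (426,125), (456,183), (413,229) and (356,202), and the boss bore is at (403,178). The tyre spans 294–511 across and 60–281 down.

Run:
```python
from h import *
s=r.get_state();print(s["tcp_pos"],s["gripper_width"])
w=np.load("ww.npy",allow_pickle=True).item();j=np.load("wj.npy",allow_pickle=True).item()
P=lambda L:[((u+.5)*.64-.5,(v+.5)*.64-.5) for u,v in L]
print("holes",fit(atz(w,P([(362,137),(426,125),(456,183),(413,229),(356,202)]),.016)),"boss",atz(w,P([(403,178)]),.046))
print("tyre",atz(w,P([(294,170),(511,170),(402,60),(402,281)]),.020))
print("studs",fit(atz(j,P([(358.1,122.4),(432,127.8),(332,191.8),(448,200.8),(386.8,238)]),.063)))
for a in (w,j):
    X=cloud(a)
    # depth check
    print(X[int(130*.64),int(395*.64)],X[int(150*.64),int(385*.64)])
```

```text
[ 0.45337998 -0.18624655  0.24515521] 0.0730421682040394
holes (array([ 5.079800e-01, -2.137500e-01, -1.176414e+02,  3.796000e-02]), np.float64(0.0004144212524495039)) boss [[ 0.50839619 -0.21365949  0.046     ]]
tyre [[ 0.53865275 -0.14484474  0.02      ]
 [ 0.48572964 -0.28558201  0.02      ]
 [ 0.57845496 -0.23946823  0.02      ]
 [ 0.43776393 -0.18709822  0.02      ]]
studs (array([ 4.7677000e-01,  2.0559000e-01, -1.3303489e+02,  3.7840000e-02]), np.float64(0.00014848035347869715))
[ 0.53892303 -0.21897618  0.01770068] [ 0.52870479 -0.20875851  0.04538363]
[0.50242093 0.1941515  0.05030328] [0.49303985 0.20399857 0.05090849]
```

>>> step_arm([
  {"tx": 27, "ty": -14, "tz": 0, "ax": 0, "ay": 0, "az": 0, "claw": 0.3},
  {"tx": 27, "ty": -13, "tz": 0, "ax": 0, "ay": 0, "az": 0, "claw": 0.3},
  {"tx": 0, "ty": 0, "tz": -45, "ax": 0, "ay": 0, "az": 0, "claw": 0.3},
  {"tx": 0, "ty": 0, "tz": -45, "ax": 0, "ay": 0, "az": 0, "claw": 0.3},
  {"tx": 0, "ty": 0, "tz": -40, "ax": 0, "ay": 0, "az": 0, "claw": 0.3},
  {"tx": 0, "ty": 0, "tz": 0, "ax": 0, "ay": 0, "az": 0, "claw": 0.3},
  {"tx": 0, "ty": 0, "tz": 0, "ax": 0, "ay": 0, "az": 0, "claw": 0.3},
  {"tx": 0, "ty": 0, "tz": 0, "ax": 0, "ay": 0, "az": 0, "claw": 0.3},
])

```text
time_s: 3.3
tcp_pos: [0.5091, -0.2133, 0.1181]
eef_rot: [-180.0, -0.2, -20.4]
contact_force: [1.0, 0.0, 0.3]
gripper_width: 0.057
```

>>> step_arm([
  {"tx": -0.5, "ty": 0, "tz": -30, "ax": 0, "ay": 0, "az": 0, "claw": 0.3},
  {"tx": 0, "ty": 0, "tz": -26, "ax": 0, "ay": 0, "az": 0, "claw": 0.3},
  {"tx": 0, "ty": 0, "tz": -12, "ax": 0, "ay": 0, "az": 0, "claw": 0.3},
  {"tx": 0, "ty": 0, "tz": -7, "ax": 0, "ay": 0, "az": 0, "claw": 0.3},
  {"tx": 0, "ty": 0, "tz": 0, "ax": 0, "ay": 0, "az": 0, "claw": 0.3},
  {"tx": 0, "ty": 0, "tz": 0, "ax": 0, "ay": 0, "az": 0, "claw": 0.3},
  {"tx": 0, "ty": 0, "tz": 0, "ax": 0, "ay": 0, "az": 0, "claw": 0.3},
])

```text
time_s: 4.0
tcp_pos: [0.5074, -0.2141, 0.0417]
eef_rot: [-180.0, -0.1, -20.5]
contact_force: [-1.2, -0.3, 0.2]
gripper_width: 0.0568
```

>>> step_arm([
  {"tx": 0, "ty": 0, "tz": 0, "ax": 0, "ay": 0, "az": 0, "claw": -1},
  {"tx": 0, "ty": 0, "tz": 0, "ax": 0, "ay": 0, "az": 0, "claw": -1},
  {"tx": 0, "ty": 0, "tz": 0, "ax": 0, "ay": 0, "az": 0, "claw": -1},
  {"tx": 0, "ty": 0, "tz": 0, "ax": 0, "ay": 0, "az": 0, "claw": -1},
  {"tx": 0, "ty": 0, "tz": 0, "ax": 0, "ay": 0, "az": 0, "claw": -1},
  {"tx": 0, "ty": 0, "tz": 0, "ax": 0, "ay": 0, "az": 0, "claw": -1},
], newtons=35)

```text
time_s: 4.6
tcp_pos: [0.5069, -0.214, 0.041]
eef_rot: [-180.0, -0.0, -20.6]
contact_force: [-0.2, 2.4, 6.0]
gripper_width: 0.0426
```

>>> step_arm([
  {"tx": 0, "ty": 0, "tz": 5, "ax": 0, "ay": 0, "az": 0, "claw": -1},
  {"tx": 0, "ty": 0, "tz": 15, "ax": 0, "ay": 0, "az": 0, "claw": -1},
  {"tx": 0, "ty": 0, "tz": 30, "ax": 0, "ay": 0, "az": 0, "claw": -1},
  {"tx": 0, "ty": 0, "tz": 35, "ax": 0, "ay": 0, "az": 0, "claw": -1},
  {"tx": 0, "ty": 0, "tz": 35, "ax": 0, "ay": 0, "az": 0, "claw": -1},
  {"tx": 0, "ty": 0, "tz": 25, "ax": 0, "ay": 0, "az": 0, "claw": -1},
  {"tx": 0, "ty": 0, "tz": 0, "ax": 0, "ay": 0, "az": 0, "claw": -1},
  {"tx": 0, "ty": 0, "tz": 0, "ax": 0, "ay": 0, "az": 0, "claw": -1},
  {"tx": 0, "ty": 0, "tz": 0, "ax": 0, "ay": 0, "az": 0, "claw": -1},
])

```text
time_s: 5.5
tcp_pos: [0.5053, -0.2137, 0.1838]
eef_rot: [180.0, 0.2, -20.6]
contact_force: [-0.3, -0.8, -5.0]
gripper_width: 0.0427
```

Run:
```python
from h import *
s=r.get_state();print(s["tcp_pos"],s["eef_rot"],s["contact_force"],s["moment"],s["gripper_width"])
c=optics.capture("wrist");np.save("wh.npy",c,allow_pickle=True)
cv2.imwrite("pics/wh.png",cv2.resize(c["image"],(800,600),interpolation=cv2.INTER_CUBIC))
```

```text
[ 0.50526656 -0.21373483  0.18379387] [179.98007361   0.18198605 -20.58155887] [-0.25676036 -0.76738699 -5.02112515] [-0.07214133  0.03874481  0.03140466] 0.042695877559823764
```

View pics/wh.png

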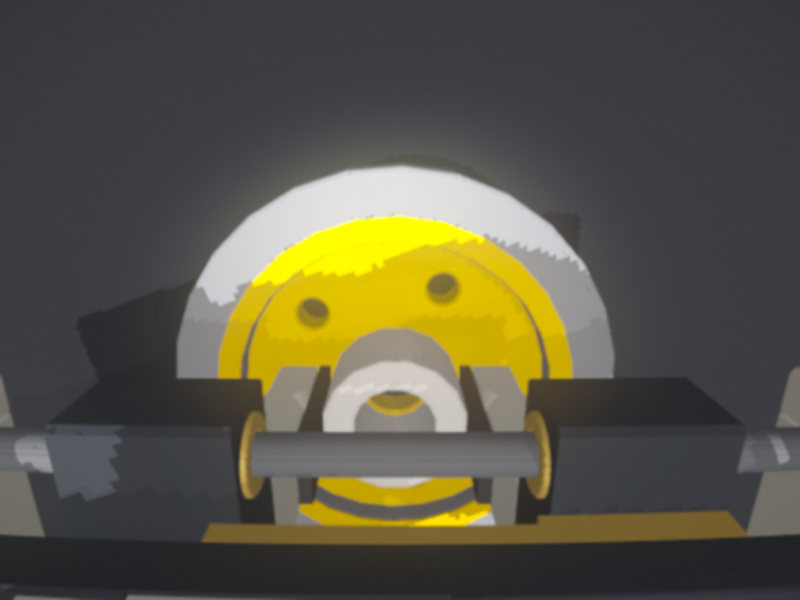

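The wheel is held level by the boss. The boss top is at about (395,424), and the visible holes are at (313,312) and (443,288).

Run:
```python
from h import *
w=np.load("wh.npy",allow_pickle=True).item()
P=lambda L:[((u+.5)*.64-.5,(v+.5)*.64-.5) for u,v in L]
s=r.get_state();print(s["time_s"],s["tcp_pos"],s["eef_rot"])
z0=.1838-.041
H=atz(w,P([(313,312),(443,288)]),z0+.016);print(H,"dist",np.linalg.norm(H[0]-H[1]),"exp",2*.038*np.sin(np.radians(36)))
b=atz(w,P([(323,424),(467,424),(395,361),(395,488)]),z0+.046);print("boss",b.mean(0),b)
d=H[1]-H[0];m=H.mean(0)
# centre from holes: midpoint shifted back along tool -x by r cos36
n=np.array([-d[1],d[0]])/np.hypot(d[0],d[1]);n*=np.sign(n@np.array([-.936,.351]))
print("centre",m[:2]+n*.038*np.cos(np.radians(36)))
for h,c in zip(H,[0,0]): pass
C=m[:2]+n*.038*np.cos(np.radians(36));print(np.degrees(np.arctan2(H[:,1]-C[1],H[:,0]-C[0]))%72,"(studs",-133.0%72,")")
X=cloud(w)
for u,v in((400,190),(230,300),(380,330),(395,375)):print(X[int(v*.64),int(u*.64)].round(4))
```

```text
5.55 [ 0.50533834 -0.21379161  0.18374592] [179.96904874   0.19036229 -20.57619792]
[[ 0.54040375 -0.1974804   0.1588    ]
 [ 0.53290979 -0.24134456  0.1588    ]] dist 0.04449970565886393 exp 0.04467167917422796
boss [ 0.50652924 -0.21432981  0.1888    ] [[ 0.51461601 -0.19446395  0.1888    ]
 [ 0.49951827 -0.23460274  0.1888    ]
 [ 0.52620861 -0.22171377  0.1888    ]
 [ 0.48577408 -0.20653879  0.1888    ]]
centre [ 0.5063532  -0.21423528]
[26.19989564 26.40995198] (studs 11.0 )
[ 0.5688 -0.2394  0.1669]
[ 0.5555 -0.1762  0.1669]
[ 0.528  -0.2171  0.1634]
[ 0.5218 -0.2198  0.1881]
```

>>> step_arm([
  {"tx": -2, "ty": 21.5, "tz": 0, "ax": 0, "ay": 0, "az": 0, "claw": -1},
  {"tx": -3, "ty": 40, "tz": 0, "ax": 0, "ay": 0, "az": 0, "claw": -1},
  {"tx": -3, "ty": 45, "tz": 0, "ax": 0, "ay": 0, "az": 0, "claw": -1},
  {"tx": -3, "ty": 45, "tz": 0, "ax": 0, "ay": 0, "az": 0, "claw": -1},
  {"tx": -3, "ty": 45, "tz": 0, "ax": 0, "ay": 0, "az": 0, "claw": -1},
  {"tx": -3, "ty": 45, "tz": 0, "ax": 0, "ay": 0, "az": 0, "claw": -1},
  {"tx": -3, "ty": 45, "tz": 0, "ax": 0, "ay": 0, "az": 0, "claw": -1},
  {"tx": -3, "ty": 45, "tz": 0, "ax": 0, "ay": 0, "az": 0, "claw": -1},
  {"tx": -3, "ty": 40, "tz": 0, "ax": 0, "ay": 0, "az": 0, "claw": -1},
  {"tx": -2, "ty": 30, "tz": 0, "ax": 0, "ay": 0, "az": 0, "claw": -1},
  {"tx": -2, "ty": 18, "tz": 0, "ax": 0, "ay": 0, "az": 0, "claw": -1},
  {"tx": 0, "ty": 0, "tz": 0, "ax": 0, "ay": 0, "az": 0, "claw": -1},
])

```text
time_s: 6.75
tcp_pos: [0.476, 0.2071, 0.1843]
eef_rot: [179.9, 0.1, -20.4]
contact_force: [0.2, 0.0, -2.9]
gripper_width: 0.0429
```

>>> step_arm([
  {"tx": 0, "ty": 0, "tz": 0, "ax": 0, "ay": 0, "az": 0, "claw": -1},
  {"tx": 0, "ty": 0, "tz": 0, "ax": 0, "ay": 0, "az": 0, "claw": -1},
  {"tx": 0, "ty": 0, "tz": 0, "ax": 0, "ay": 0, "az": 0, "claw": -1},
  {"tx": 0, "ty": 0, "tz": 0, "ax": 0, "ay": 0, "az": 0, "claw": -1},
])

```text
time_s: 7.15
tcp_pos: [0.4766, 0.2047, 0.1856]
eef_rot: [-180.0, 0.0, -20.6]
contact_force: [0.0, -0.6, -3.5]
gripper_width: 0.0434
```

Run:
```python
from h import *
s=r.get_state();print(s["time_s"],s["tcp_pos"],s["eef_rot"],s["contact_force"])
a=[optics.capture("wrist") for _ in range(1)][0];np.save("wh2.npy",a,allow_pickle=True)
w=np.load("wh.npy",allow_pickle=True).item()
print("image change in hand region", np.abs(a["image"][230:330,100:400].astype(int)-w["image"][230:330,100:400]).mean())
for i in range(4): print(optics.capture("wrist")["t"].shape, r.get_state()["tcp_pos"])
cv2.imwrite("pics/wh2.png",cv2.resize(a["image"],(800,600),interpolation=cv2.INTER_CUBIC))
```

```text
7.15 [0.47663496 0.20471962 0.18560213] [-1.79998682e+02  7.79763888e-04 -2.06221643e+01] [ 0.02987605 -0.60728762 -3.47050138]
image change in hand region 19.979355555555557
(3,) [0.47663148 0.20495283 0.18566903]
(3,) [0.47663952 0.20510207 0.18567047]
(3,) [0.47663066 0.20521715 0.18567131]
(3,) [0.47663209 0.20529681 0.18565538]
```

View pics/wh2.png

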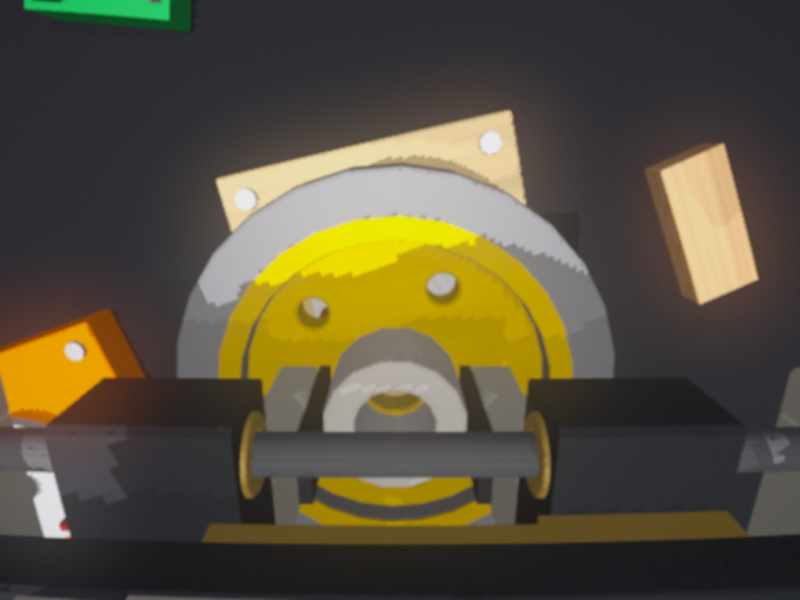

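The grasp is unchanged. The jig's screws at (245,199) and (490,142) are visible behind the wheel. I'll use them to check that the wrist camera's jig position holds at this pose.

Run:
```python
from h import *
P=lambda L:[((u+.5)*.64-.5,(v+.5)*.64-.5) for u,v in L]
a=np.load("wh2.npy",allow_pickle=True).item();j=np.load("wj.npy",allow_pickle=True).item()
S=atz(j,P([(262,92),(476,40),(512,252),(319,294)]),.031);T=atz(a,P([(245,199),(490,142)]),.031)
print(S,S.mean(0));print(T,T-S[:2])
t=np.load("top.npy",allow_pickle=True).item()
g=lambda L,ox,oy:[((x+.5)/6-.5+ox,(y+.5)/6-.5+oy) for x,y in L]
U=atz(t,g([(478-396,38),(769-396,70),(736-396,364),(436-396,332)],182,173),.031);print(U,U.mean(0))
z0=.1857-.041
H=atz(a,P([(313,311),(443,286)]),z0+.016);b=atz(a,P([(323,424),(467,424),(395,361),(395,488)]),z0+.046)
m=H.mean(0)[:2];d=H[1]-H[0];n=np.array([-d[1],d[0]])/np.hypot(d[0],d[1]);n*=np.sign(n@np.array([-.936,.351]))
C=m+n*.038*np.cos(np.radians(36));print("wheel",C,b.mean(0),np.degrees(np.arctan2(H[:,1]-C[1],H[:,0]-C[0]))%72)
```

```text
[[0.5559519  0.26566306 0.031     ]
 [0.5361721  0.12582282 0.031     ]
 [0.39712991 0.14526965 0.031     ]
 [0.41683895 0.28434509 0.031     ]] [0.47652321 0.20527516 0.031     ]
[[0.55565789 0.26583397 0.031     ]
 [0.53611372 0.1260533  0.031     ]] [[-2.94010622e-04  1.70913362e-04 -5.55111512e-17]
 [-5.83766317e-05  2.30479444e-04 -5.55111512e-17]]
[[0.55519211 0.26412633 0.031     ]
 [0.53559362 0.12646854 0.031     ]
 [0.39724853 0.1452051  0.031     ]
 [0.41648391 0.28472431 0.031     ]] [0.47612954 0.20513107 0.031     ]
wheel [0.47828409 0.20376364] [0.47797685 0.2040809  0.1907    ] [26.5995642  26.77683906]
```

>>> step_arm([
  {"tx": -1.5, "ty": 0.7, "tz": -20, "ax": 0, "ay": 0, "az": 0, "claw": -1},
  {"tx": 0, "ty": 0, "tz": -20, "ax": 0, "ay": 0, "az": 0, "claw": -1},
  {"tx": 0, "ty": 0, "tz": -12, "ax": 0, "ay": 0, "az": 0, "claw": -1},
  {"tx": 0, "ty": 0, "tz": -6, "ax": 0, "ay": 0, "az": 0, "claw": -1},
  {"tx": 0, "ty": 0, "tz": -3, "ax": 0, "ay": 0, "az": 0, "claw": -1},
  {"tx": 0, "ty": 0, "tz": -3, "ax": 0, "ay": 0, "az": 0, "claw": -1},
  {"tx": 0, "ty": 0, "tz": -2, "ax": 0, "ay": 0, "az": 0, "claw": -1},
  {"tx": 0, "ty": 0, "tz": 0, "ax": 0, "ay": 0, "az": 0, "claw": -1},
  {"tx": 0, "ty": 0, "tz": 0, "ax": 0, "ay": 0, "az": 0, "claw": -1},
  {"tx": 0, "ty": 0, "tz": 0, "ax": 0, "ay": 0, "az": 0, "claw": -1},
])

```text
time_s: 8.4
tcp_pos: [0.4752, 0.2063, 0.1199]
eef_rot: [-180.0, -0.0, -20.6]
contact_force: [0.6, 0.2, -3.7]
gripper_width: 0.0432
```

>>> step_arm([
  {"tx": 0, "ty": 0, "tz": -2, "ax": 0, "ay": 0, "az": 0, "claw": -1},
  {"tx": 0, "ty": 0, "tz": -2, "ax": 0, "ay": 0, "az": 0, "claw": -1},
  {"tx": 0, "ty": 0, "tz": -2, "ax": 0, "ay": 0, "az": 0, "claw": -1},
  {"tx": 0, "ty": 0, "tz": -1, "ax": 0, "ay": 0, "az": 0, "claw": -1},
  {"tx": 0, "ty": 0, "tz": 0, "ax": 0, "ay": 0, "az": 0, "claw": -1},
  {"tx": 0, "ty": 0, "tz": 0, "ax": 0, "ay": 0, "az": 0, "claw": -1},
])

```text
time_s: 9.0
tcp_pos: [0.475, 0.2062, 0.1126]
eef_rot: [180.0, -0.0, -20.6]
contact_force: [0.1, 0.1, -4.1]
gripper_width: 0.0432
```

>>> step_arm([
  {"tx": 0, "ty": 0, "tz": -2, "ax": 0, "ay": 0, "az": 0, "claw": -1},
  {"tx": 0, "ty": 0, "tz": -2, "ax": 0, "ay": 0, "az": 0, "claw": -1},
  {"tx": 0, "ty": 0, "tz": -1, "ax": 0, "ay": 0, "az": 0, "claw": -1},
  {"tx": 0, "ty": 0, "tz": 0, "ax": 0, "ay": 0, "az": 0, "claw": -1},
  {"tx": 0, "ty": 0, "tz": 0, "ax": 0, "ay": 0, "az": 0, "claw": -1},
])

```text
time_s: 9.5
tcp_pos: [0.475, 0.2062, 0.1075]
eef_rot: [180.0, 0.0, -20.6]
contact_force: [-0.4, 0.8, -3.8]
gripper_width: 0.0433
```

The bore is over the pin with no contact. Now I'll turn the wheel, with its web about 3 mm above the stud tips.

>>> step_arm([
  {"tx": 0, "ty": 0, "tz": 0, "ax": 0, "ay": 0, "az": -2.6, "claw": -1},
  {"tx": 0.1, "ty": 0.1, "tz": 0, "ax": 0, "ay": 0, "az": -2.6, "claw": -1},
  {"tx": 0, "ty": 0, "tz": 0, "ax": 0, "ay": 0, "az": -2.6, "claw": -1},
  {"tx": 0.1, "ty": 0.1, "tz": 0, "ax": 0, "ay": 0, "az": -2.6, "claw": -1},
  {"tx": 0, "ty": 0, "tz": 0, "ax": 0, "ay": 0, "az": -2.6, "claw": -1},
  {"tx": 0.1, "ty": 0.1, "tz": 0, "ax": 0, "ay": 0, "az": -2.4, "claw": -1},
  {"tx": 0, "ty": 0, "tz": 0, "ax": 0, "ay": 0, "az": 0, "claw": -1},
  {"tx": 0, "ty": 0, "tz": 0, "ax": 0, "ay": 0, "az": 0, "claw": -1},
  {"tx": 0, "ty": 0, "tz": 0, "ax": 0, "ay": 0, "az": 0, "claw": -1},
  {"tx": 0, "ty": 0, "tz": 0, "ax": 0, "ay": 0, "az": 0, "claw": -1},
])

```text
time_s: 10.5
tcp_pos: [0.4753, 0.2065, 0.1076]
eef_rot: [180.0, -0.0, -35.9]
contact_force: [-0.3, -0.5, -4.8]
gripper_width: 0.0429
```

>>> step_arm([
  {"tx": 0, "ty": 0, "tz": -1, "ax": 0, "ay": 0, "az": 0, "claw": -1},
  {"tx": 0, "ty": 0, "tz": -1, "ax": 0, "ay": 0, "az": 0, "claw": -1},
  {"tx": 0, "ty": 0, "tz": -1, "ax": 0, "ay": 0, "az": 0, "claw": -1},
  {"tx": 0, "ty": 0, "tz": 0, "ax": 0, "ay": 0, "az": 0, "claw": -1},
  {"tx": 0, "ty": 0, "tz": 0, "ax": 0, "ay": 0, "az": 0, "claw": -1},
])

```text
time_s: 11.0
tcp_pos: [0.4753, 0.2065, 0.1045]
eef_rot: [180.0, 0.0, -36.0]
contact_force: [0.0, -0.0, -3.2]
gripper_width: 0.0431
```

Run:
```python
from h import *
s=r.get_state();print(s["time_s"],s["tcp_pos"],s["eef_rot"],s["contact_force"],s["moment"])
a=optics.capture("wrist");np.save("wh3.npy",a,allow_pickle=True)
cv2.imwrite("pics/wh3.png",cv2.resize(a["image"][130:280,130:370],None,fx=3.2,fy=3.2,interpolation=cv2.INTER_CUBIC))
```

```text
11.0 [0.47533457 0.20646438 0.10450245] [ 1.79992928e+02  3.32553425e-04 -3.59553764e+01] [ 5.81004523e-04 -4.55998702e-03 -3.22967309e+00] [ 0.02457577 -0.00452443  0.03648726]
```

View pics/wh3.png

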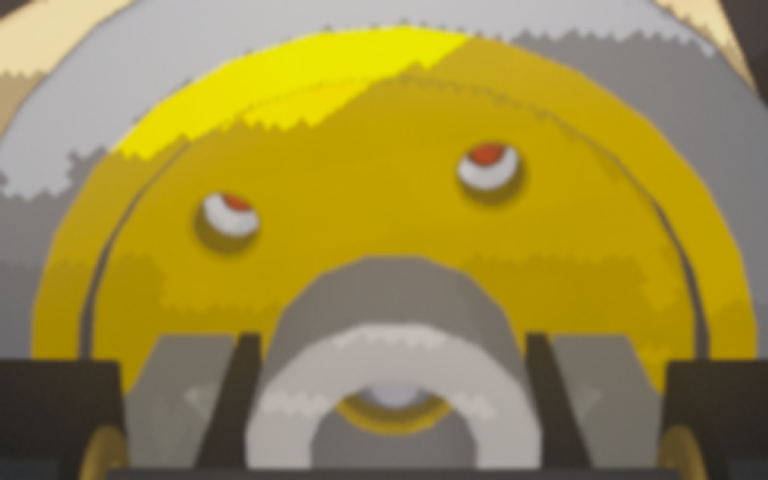

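In the crop, the red stud tips show inside both visible holes: left hole (227,222) with red at (237,202), right hole (490,173) with red at (487,153). I'll compare that with the parallax expected for perfect alignment.

Run:
```python
from h import *
a=np.load("wh3.npy",allow_pickle=True).item()
c2=lambda L:[((x+.5)/3.2-.5+130,(y+.5)/3.2-.5+130) for x,y in L]
back=lambda p:(p-130+.5)*3.2-.5
z0=.1045-.041
H=atz(a,c2([(227,222),(490,173)]),z0+.016);print("holes",H)
d=H[1]-H[0];print("dist",np.linalg.norm(d))
print("aligned tip (r4 rim) predictions from holes:")
for h in H:
    print(back(proj(a,[[h[0],h[1],.064],[h[0],h[1],.0615]])).round(0).tolist())
for ang in (11,83,-61,-133,155):
    x=.4765+.038*np.cos(np.radians(ang));y=.2054+.038*np.sin(np.radians(ang))
    print(ang,(x,y),back(proj(a,[[x,y,.064]])).round(0).tolist())
m=H.mean(0)[:2];n=np.array([-d[1],d[0]])/np.hypot(d[0],d[1]);n*=np.sign(n@(np.array([.475,.206])-m))
C=m+n*.038*np.cos(np.radians(36));print("wheel C",C,np.degrees(np.arctan2(H[:,1]-C[1],H[:,0]-C[0]))%72)
```

```text
holes [[0.51378452 0.21269511 0.0795    ]
 [0.49521111 0.17283031 0.0795    ]]
dist 0.043979246704075436
aligned tip (r4 rim) predictions from holes:
[[240.0, 195.0], [242.0, 191.0]]
[[482.0, 150.0], [481.0, 146.0]]
11 (np.float64(0.5138018329710112), np.float64(0.2126507418243087)) [[240.0, 195.0]]
83 (np.float64(0.4811310350493956), np.float64(0.24311675376237024)) [[222.0, 416.0]]
-61 (np.float64(0.49492276556936077), np.float64(0.17216445112870296)) [[486.0, 149.0]]
-133 (np.float64(0.45058406231762504), np.float64(0.17760855933847153)) [[595.0, 351.0]]
155 (np.float64(0.44206030409260727), np.float64(0.22145949394614659)) [[431.0, 502.0]]
wheel C [0.47663127 0.20574601] [10.59412599 11.4433029 ]
```

The alignment agrees to within about 0.3 mm and 0.2°, so I'll slide it down gently.

>>> step_arm([
  {"tx": 0, "ty": 0, "tz": -1, "ax": 0, "ay": 0, "az": 0, "claw": -1},
  {"tx": 0, "ty": 0, "tz": -1, "ax": 0, "ay": 0, "az": 0, "claw": -1},
  {"tx": 0, "ty": 0, "tz": -1, "ax": 0, "ay": 0, "az": 0, "claw": -1},
  {"tx": 0, "ty": 0, "tz": -1, "ax": 0, "ay": 0, "az": 0, "claw": -1},
  {"tx": 0, "ty": 0, "tz": -1, "ax": 0, "ay": 0, "az": 0, "claw": -1},
  {"tx": 0, "ty": 0, "tz": -1, "ax": 0, "ay": 0, "az": 0, "claw": -1},
  {"tx": 0, "ty": 0, "tz": 0, "ax": 0, "ay": 0, "az": 0, "claw": -1},
  {"tx": 0, "ty": 0, "tz": 0, "ax": 0, "ay": 0, "az": 0, "claw": -1},
])

```text
time_s: 11.85
tcp_pos: [0.4753, 0.2065, 0.0985]
eef_rot: [180.0, 0.0, -36.0]
contact_force: [0.5, -0.3, -3.0]
gripper_width: 0.0431
```

>>> step_arm([
  {"tx": 0, "ty": 0, "tz": -1.5, "ax": 0, "ay": 0, "az": 0, "claw": -1},
  {"tx": 0, "ty": 0, "tz": -1.5, "ax": 0, "ay": 0, "az": 0, "claw": -1},
  {"tx": 0, "ty": 0, "tz": -1.5, "ax": 0, "ay": 0, "az": 0, "claw": -1},
  {"tx": 0, "ty": 0, "tz": -1.5, "ax": 0, "ay": 0, "az": 0, "claw": -1},
  {"tx": 0, "ty": 0, "tz": -1.5, "ax": 0, "ay": 0, "az": 0, "claw": -1},
  {"tx": 0, "ty": 0, "tz": -1.5, "ax": 0, "ay": 0, "az": 0, "claw": -1},
  {"tx": 0, "ty": 0, "tz": 0, "ax": 0, "ay": 0, "az": 0, "claw": -1},
  {"tx": 0, "ty": 0, "tz": 0, "ax": 0, "ay": 0, "az": 0, "claw": -1},
])

```text
time_s: 12.65
tcp_pos: [0.4753, 0.2065, 0.0895]
eef_rot: [180.0, -0.0, -36.0]
contact_force: [-0.1, -0.3, -4.7]
gripper_width: 0.0432
```

>>> step_arm([
  {"tx": 0, "ty": 0, "tz": -0.7, "ax": 0, "ay": 0, "az": 0, "claw": -1},
  {"tx": 0, "ty": 0, "tz": -0.7, "ax": 0, "ay": 0, "az": 0, "claw": -1},
  {"tx": 0, "ty": 0, "tz": -0.6, "ax": 0, "ay": 0, "az": 0, "claw": -1},
  {"tx": 0, "ty": 0, "tz": 0, "ax": 0, "ay": 0, "az": 0, "claw": -1},
  {"tx": 0, "ty": 0, "tz": 0, "ax": 0, "ay": 0, "az": 0, "claw": -1},
])

```text
time_s: 13.15
tcp_pos: [0.4753, 0.2065, 0.0875]
eef_rot: [180.0, 0.0, -36.0]
contact_force: [0.2, -0.8, -4.1]
gripper_width: 0.0433
```

>>> step_arm([
  {"tx": 0, "ty": 0, "tz": -0.4, "ax": 0, "ay": 0, "az": 0, "claw": -1},
  {"tx": 0, "ty": 0, "tz": -0.3, "ax": 0, "ay": 0, "az": 0, "claw": -1},
  {"tx": 0, "ty": 0, "tz": -0.3, "ax": 0, "ay": 0, "az": 0, "claw": -1},
  {"tx": 0, "ty": 0, "tz": 0, "ax": 0, "ay": 0, "az": 0, "claw": -1},
  {"tx": 0, "ty": 0, "tz": 0, "ax": 0, "ay": 0, "az": 0, "claw": -1},
  {"tx": 0, "ty": 0, "tz": 0, "ax": 0, "ay": 0, "az": 0, "claw": -1},
])

```text
time_s: 13.75
tcp_pos: [0.4754, 0.2065, 0.087]
eef_rot: [-180.0, -0.0, -35.9]
contact_force: [-3.6, -1.3, 5.9]
gripper_width: 0.0432
```

There is light contact (about +6 N) at TCP z 0.087, the expected home height. I'll release and retreat.

>>> step_arm([
  {"tx": 0, "ty": 0, "tz": 0, "ax": 0, "ay": 0, "az": 0, "claw": 0.3},
  {"tx": 0, "ty": 0, "tz": 0, "ax": 0, "ay": 0, "az": 0, "claw": 0.3},
  {"tx": 0, "ty": 0, "tz": 0, "ax": 0, "ay": 0, "az": 0, "claw": 0.3},
  {"tx": 0, "ty": 0, "tz": 0, "ax": 0, "ay": 0, "az": 0, "claw": 0.3},
  {"tx": 0, "ty": 0, "tz": 0, "ax": 0, "ay": 0, "az": 0, "claw": 0.3},
])

```text
time_s: 14.25
tcp_pos: [0.4754, 0.2065, 0.0865]
eef_rot: [-180.0, -0.0, -36.0]
contact_force: [0.3, 0.3, -0.5]
gripper_width: 0.0567
```

>>> step_arm([
  {"tx": 0, "ty": 0, "tz": 5, "ax": 0, "ay": 0, "az": 0, "claw": 0.3},
  {"tx": 0, "ty": 0, "tz": 10, "ax": 0, "ay": 0, "az": 0, "claw": 0.3},
  {"tx": 0, "ty": 0, "tz": 25, "ax": 0, "ay": 0, "az": 0, "claw": 0.3},
  {"tx": 0, "ty": 0, "tz": 40, "ax": 0, "ay": 0, "az": 0, "claw": 0.3},
  {"tx": 0, "ty": 0, "tz": 40, "ax": 0, "ay": 0, "az": 0, "claw": 0.3},
  {"tx": 0, "ty": 0, "tz": 30, "ax": 0, "ay": 0, "az": 0, "claw": 0.3},
  {"tx": -25, "ty": 18, "tz": 0, "ax": 0, "ay": 0, "az": 0, "claw": 0.3},
  {"tx": -25, "ty": 18, "tz": 0, "ax": 0, "ay": 0, "az": 0, "claw": 0.3},
  {"tx": 0, "ty": 0, "tz": 0, "ax": 0, "ay": 0, "az": 0, "claw": 0.3},
  {"tx": 0, "ty": 0, "tz": 0, "ax": 0, "ay": 0, "az": 0, "claw": 0.3},
])

```text
time_s: 15.25
tcp_pos: [0.4251, 0.2429, 0.2377]
eef_rot: [-179.9, -0.0, -35.9]
contact_force: [0.4, -0.1, -0.2]
gripper_width: 0.057
```

Run:
```python
from h import *
s=r.get_state();print(s["time_s"],s["tcp_pos"],s["contact_force"],s["gripper_width"])
a=optics.capture("wrist");X=cloud(a);C=np.array([.4765,.2054])
rad=np.hypot(X[...,0]-C[0],X[...,1]-C[1]);ang=np.degrees(np.arctan2(X[...,1]-C[1],X[...,0]-C[0]))
for n,lo,hi,e in(("web",.026,.031,62),("tyre",.056,.072,70),("boss",.014,.020,92)):
    m=(rad>lo)&(rad<hi)&(a["depth"]>0)
    print(n,"exp",e,[round(float(np.median(X[...,2][m&(abs((ang-q+180)%360-180)<45)]))*1000,1) for q in(0,90,180,-90)])
cv2.imwrite("pics/end.png",cv2.resize(a["image"],(800,600),interpolation=cv2.INTER_CUBIC))
```

```text
15.25 [0.42511071 0.24289188 0.23765413] [ 0.35098696 -0.05383672 -0.20066498] 0.056990145968517134
web exp 62 [62.7, 62.9, 63.4, 62.5]
tyre exp 70 [70.7, 308.3, 308.4, 70.7]
boss exp 92 [92.7, 92.6, 92.8, 92.6]
```

View pics/end.png

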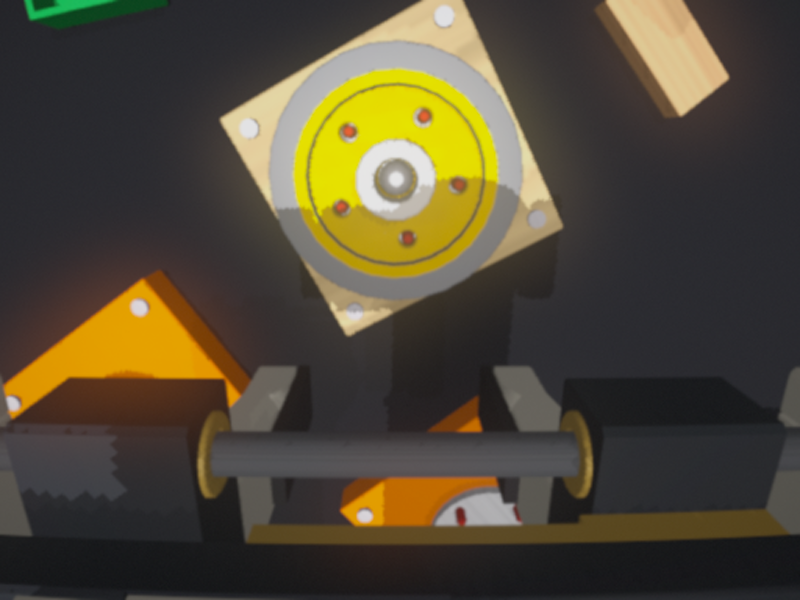

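All five red studs stand in the wheel's holes, at (348,131), (424,116), (458,184), (408,238) and (341,207). The wheel is level and at home height, and the gripper is clear, so I'll hand in.

```bash
python3 -c "
from plant import r
print(r.close_job())"
```

```text
the job is handed in; nothing more can be done
None
```

The yellow wheel is on the plywood jig's hub, fully home and released, and I handed the job in at about 15.3 s of the 72 s. I gripped it by the boss and lowered the bore over the pin. I then turned it about 15° clockwise just above the studs and slid it down.

**Last checks**
- **Contact force:** there was no noticeable force on the way down, then about +6 N at the home height (TCP 87 mm).
- **Height and level:** wrist-camera depth gave the web at 62.5–63.4 mm (62 expected), the boss at 92.6–92.8 mm (92) and the tyre at 70.7 mm (70). The camera read the bare hub flange 0.3–0.9 mm high earlier, which accounts for most of the excess.
- **Fit:** the final picture shows a red stud in each of the five holes, and the gripper clear of the wheel.

**What failed or disagreed**
- My first move call was refused for missing fields, and nothing moved.
- The top and wrist cameras disagreed by up to about 2 mm on the jig centre. I used the wrist values.
- Two of the four tyre depth readings (308 mm) had to be thrown out, probably because the gripper was in the way.
- I took no final top view to check the bystanders. The tray and offcut, only partly in view in the last picture, looked undisturbed, and nothing suggested the arm touched anything else.

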